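# Close the tag holder: fold the flap over and tuck it under the lip

## Task

Close the green tag holder over the bundle of number tags, with the fingertips only: push the open metal flap over and press it down flat, then, keeping it pressed down, push it by its red ridge so that its front edge goes fully home beneath the yellow lip, and let go. Do not pinch the flap or pick anything up, leave the tag bundle lying in its pocket, and do not disturb the tin can, the bolt or the guide roller.

Things in the scene. Friction and masses are not known exactly. Their poses are not given: they have to be found in the camera images.
- tag_holder: Green steel holder fixed to the table, 176 (x) by 136 mm (y). Origin on the table under the pocket centre; x points from hinge to lip, roughly towards the robot; z up. Plate 4 mm thick, x -84 to +92. Two slotted cheeks (x -66 to -10, y +-58 to +-63, top z 38) carry the hinge pin; 13 mm high ribs round the pocket at x +-26, y +-40.
- flap (a joint): Angle of the flap (rad): 0 = folded flat over the pocket (a stop), pi/2 = upright, 2.25 = leaning far back away from the lip. A stiff spring hinge: the flap stays put near its open start (1.4 to 2.0), but pressed down flat and let go without being under the lip it springs back up to about 1 rad. Holding it flat takes 2 to 4 N at 50 mm from the hinge. Retained by the lip it rests at 0.03 to 0.07.
- flap_slide (a joint): How far the flap with its hinge pin has slid in the cheek slots towards the lip (m): 0 = back (edge 11 mm short of the lip's flat part), 0.024 = fully home (edge 13 mm beneath the flat part). Sliding friction about 5 N, no spring: it stays where it is left.
- flap_hinge (a point): Point on the hinge axis at mid width, 28.5 mm above the table; axis along the holder's y. It lies at holder x = -50 mm + flap_slide. It moves with the slide.
- flap_edge (a point): Middle of the flap's free edge, 105 mm from the hinge axis. The flap is an aluminium plate 104 mm wide and 5 mm thick (2.5 mm either side of the hinge plane).
- flap_ridge (a point): Foot of the steep side of the red ridge on the flap's outer face (the face that is up when it is folded), 70 mm from the hinge axis. The ridge is 98 mm wide and 10 mm high; its steep side faces the hinge, its other side slopes down to the face. Fingertips set on the face between hinge and ridge can push the ridge towards the lip.
- lip_edge (a point): Underside of the yellow lip, middle of the near end of its flat part: holder (66, 0, 36) mm, so the flap's top face, at 31 mm when flat, passes 5 mm below. The lip is fixed, 74 mm wide, 3 mm thick; it runs on to an upright wall at holder x = 87 mm, and a flared lead-in slopes up from it towards the hinge to x = 58 mm, top at 43 mm. The flap collides with it.
- flap_outer: Outer half of the flap's thickness with the red ridge (the side to push and press). Its frame is on the hinge axis: x along the flap to the free edge, z out of the outer face.
- flap_inner: Inner half of the flap's thickness (the side that faces the tags when folded), same frame; it stops 5 to 6 mm short of the outer half at the free edge and the sides. It need not be touched; gripping the flap presses on both halves.
- tag_bundle: Loose bundle of number tags under a red band, 38 x 65 x 19 mm, lying in the pocket; origin at the centre of its underside, 4 mm above the table. The flat flap passes 3 mm above it.
- tin_can: Loose grey food tin, 69 mm across, 95 mm tall; origin at the centre of its underside. Bystander.
- rusty_bolt: Loose rusty hex bolt standing on its head, 24 x 27 x 75 mm; origin at its underside. Bystander.
- guide_roller: Loose dark waisted roller standing on end, 52 mm across and 52 mm tall; origin at its underside. Bystander.

How it is judged:
By the outcome, as a careful person would: the job done as asked, in the order asked, and still so for the second after the job is handed in, with the robot touching nothing.
It also fails if it takes over 48 s, if anything falls off the work surface, if the arm or the gripper's body presses on something with over 40 N, if the wrist force passes 120 N, or if a joint passes its speed limit or range.

## Robot

A 7-joint arm with a two-finger parallel gripper is mounted at the origin on a cart in front of the work surface, level with it; the furniture and walls round the work are solid. World frame = base frame: x ahead of the robot, y to its left, z up, the work surface at z = 0. Lengths are in m, angles in rad, forces in N, time in s.
With the tool pointing down it reaches from about 0.4 to 0.85 m from the base axis. Payload 4.5 kg.
Tool frame: the origin (TCP) lies at the very end of the fingers, on their centre line; the grasp point (between the pads) lies 19 mm behind it (r.grip_depth is the z of the grasp point in the tool frame, in m); z points along the fingers, y is the line along which they close (so a half turn about z gives the same grasp; the last joint's range is limited). The gripper opens to 88 mm and grips with 3 to 60 N. Pads are 18 mm wide; open, the fingers measure 123 mm over their backs; the gripper's body (75 mm by 187 mm) begins 45 mm behind the grasp point.
Start: joints at [-1.097, 0.689, -0.195, 1.565, 0.157, 0.902, -0.215], TCP at [0.266, 0.566, 0.239] pointing down, gripper open.
Joint ranges: [-3.01, 3.01], [-0.46, 2.08], [-1.47, 1.51], [0.13, 2.56], [-1, 4.14], [0.04, 2.09], [-2.66, 2.66]. Speed limits (rad/s): [2.57, 2.57, 3.14, 3.14, 3.14, 3.14, 3.14].

## Interface

Orientations are given as a unit quaternion [x, y, z, w].
In Python, from plant import r gives the robot as it stands.
- The arm moves only by the tool inch_along, called after ">>>" in YAML: its name, and indented under it one key for each argument. Schema: {"type":"object","properties":{"steps":{"type":"array","items":{"type":"array","items":{"type":"array","items":{"type":"number"},"minItems":7,"maxItems":7},"minItems":1,"maxItems":10},"minItems":1,"maxItems":1},"grip_n":{"type":"number"},"only":{"type":"string"},"quiet":{"type":"boolean"},"lines":{"type":"string"}},"required":["steps"],"additionalProperties":false}. steps is a list that holds a single list of rows (three levels of brackets), with 1 to 10 rows, each of 7 numbers: the opening from 0.0 (shut) to 1.0 (fully open), then dx, dy, dz in normalised numbers (1 is 0.5 m), then a rotation vector rx, ry, rz in shares of 2 rad (1.0 is 2 rad); each row is the pose to reach, as a shift and turn from the pose commanded when the call began, along the tool's axes at that moment; what a row does not reach only later rows make up. A row lasts 1/10 s, in which the tool goes at most 0.05 m and 0.15 rad, less where a joint would pass 70% of its speed; a pose out of reach is approached as far as the arm can. The fingers move at their own pace and stop on an object; grip_n is the grip in N (left out, the last holds). Time passes only in rows, so rows that do not move let the fingers close. The tool returns the time, the measured TCP pose, the force, the opening and the grip force at its end. only (a regular expression) keeps the lines of the reply that match it, lines (a string "A,B") keeps lines A to B, and quiet returns only ok. Shift and turn numbers lie between -1 and 1, and a call with a number outside is refused. Input that does not fit is refused with a message, and nothing moves.
- r.get_state(): the state, without advancing time (a new reading comes with each control period).
- r.snapshot(name): name is "side" or "top" or "wrist"; returns the picture (480x640x3 uint8, red, green, blue); there is no depth.
- r.camera_params(name): a dict with "fx", "fy", "cx", "cy" (pixels), "k1" (the pictures are not rectified: a ray, as slopes to the right and down, at radius r is drawn at 1 + k1 r^2 times it, then the intrinsics apply), "rvec" (rotation vector, rad) and "tvec" (3), from world to camera coordinates, as OpenCV has them. Camera axes: x right, y down, z forward; pixel columns grow to the right and rows downward; lengths in m; the calibration is good to about 2 mm. A picture is of the moment at which its call begins: read the wrist's pose just before it. camera_params takes no time and is no camera call; for the wrist camera it gives the pose at the moment of the call.
- r.finish_job(): hands the job in; it is judged then, once.
The state is a dict: "clock": time; "q": joint angles; "qd": joint speeds; "joint_torque": joint torques, N m; "tool_pos": TCP position; "eef_rot": TCP orientation; "contact_force": force on the tool from outside, world axes, zero at the start; "moment": the same for the moment, N m; "opening": opening from 0.0 (shut) to 1.0 (fully open); "finger_force": force on a finger pad.
Only numpy, scipy, OpenCV 4.12 (cv2) and the standard library are available. Lean on these libraries where they do the work, as an engineer would, in place of code of your own. Each camera call takes 0.05 s, during which the arm holds its last target. There are 200 camera calls.

## Working session

There is one attempt and no reset: what is moved stays moved. The work goes in short steps, Python scripts to look and compute and a tool call to move; the robot and the scene stay as the last step left them, time stands still between calls to the robot, and variables do not carry over. Pictures are saved under pics/ and viewed, at most 10 in all, crops included, and the job is handed in when it is done.

```bash
ls; mkdir -p pics; python3 - <<'E'
from plant import r
import cv2,numpy as np
for n in("top","side"):
    cv2.imwrite(f"pics/{n}0.png",r.snapshot(n)[:,:,::-1])
    print(n,r.camera_params(n))
s=r.get_state();print(s['clock'],s['tool_pos'],s['eef_rot'],s['opening'],r.grip_depth)
E
```

```text
pics
plant.py
top {'fx': 528.3797016627929, 'fy': 528.3797016627929, 'cx': 319.11592720145273, 'cy': 241.89333839146323, 'k1': -0.016608574559104198, 'rvec': array([ 2.19948564, -2.16240791,  0.12095769]), 'tvec': array([-0.40715015,  0.48557386,  0.96427305])}
side {'fx': 583.4727378465061, 'fy': 583.4727378465061, 'cx': 320.18797897976737, 'cy': 237.12738281643246, 'k1': -0.02281502438811651, 'rvec': array([ 0.16486867,  2.83576446, -1.23806473]), 'tvec': array([0.5300325 , 0.25927539, 0.75536826])}
0.1 [0.26594302 0.56500998 0.23802438] [ 2.18121921e-01  9.75921223e-01 -7.63927816e-04 -1.02109810e-04] 0.9988582503764977 -0.0187
```

View pics/top0.png

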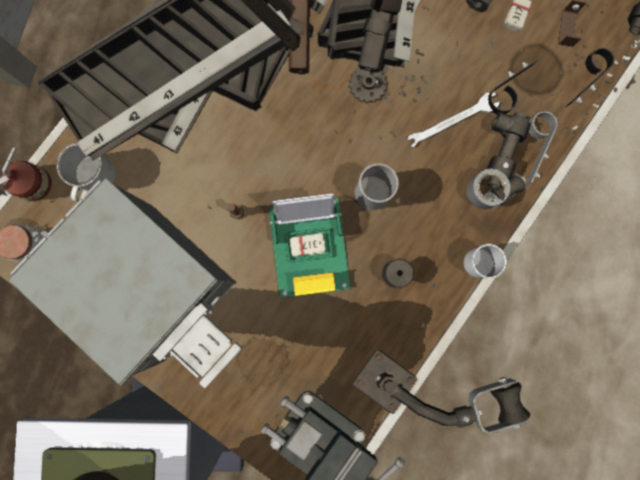

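View pics/side0.png

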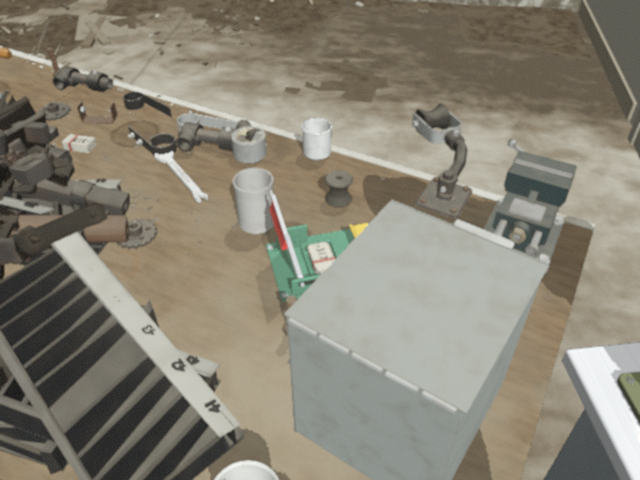

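The top view shows the holder at about (313,247), with the flap open behind it at (305,208), the lip at (314,284), the can at (377,187), the bolt at (237,211) and the roller at (399,273). The side view shows the flap edge-on from (272,195) to (300,278), with the red ridge on its far side.

```bash
cat > h.py <<'E'
import numpy as np,cv2
from plant import r
def KD(p): return np.array([[p['fx'],0,p['cx']],[0,p['fy'],p['cy']],[0,0,1]]),np.array([p['k1'],0,0,0,0.])
def rays(p,px):
    K,D=KD(p);u=cv2.undistortPoints(np.float64(px).reshape(-1,1,2),K,D).reshape(-1,2)
    R=cv2.Rodrigues(p['rvec'])[0];d=np.c_[u,np.ones(len(u))]@R
    return -R.T@p['tvec'],d/np.linalg.norm(d,axis=1)[:,None]
def onz(p,px,z):
    c,d=rays(p,px);return c+d*((z-c[2])/d[:,2])[:,None]
def proj(p,X):
    K,D=KD(p);return cv2.projectPoints(np.float64(X).reshape(-1,1,3),p['rvec'],p['tvec'],K,D)[0].reshape(-1,2)
def tri(p1,a,p2,b):
    c1,d1=rays(p1,[a]);c2,d2=rays(p2,[b]);A=np.c_[d1[0],-d2[0]]
    t=np.linalg.lstsq(A,c2-c1,rcond=None)[0];x=c1+t[0]*d1[0];y=c2+t[1]*d2[0]
    return (x+y)/2,np.linalg.norm(x-y)
def big(m):
    cs=cv2.findContours(m.astype(np.uint8),cv2.RETR_EXTERNAL,cv2.CHAIN_APPROX_NONE)[0]
    return max(cs,key=cv2.contourArea)
E
python3 - <<'E'
from h import *
np.set_printoptions(precision=4,suppress=True)
p=r.camera_params("top");ps=r.camera_params("side")
im=cv2.imread("pics/top0.png");h=cv2.cvtColor(im,cv2.COLOR_BGR2HSV)
H,S,V=h[...,0],h[...,1],h[...,2]
g=big((H>60)&(H<90)&(S>100)&(V>40));y=big((H>20)&(H<35)&(S>150)&(V>120))
for n,c,z in(("green",g,.004),("yellow",y,.039)):
    w=onz(p,c.reshape(-1,2),z);R=cv2.minAreaRect(np.float32(w[:,:2]*1000));print(n,R,cv2.boxPoints(R).ravel(),cv2.minAreaRect(c))
print("tags",tri(p,(308,244),ps,(320,252)))
for n,a in(("can",(377,187)),("bolt",(237,211)),("roller",(399,273))):print(n,onz(p,[a],0.09 if n!="roller" else .05))
print("cam",rays(p,[(0,0)])[0],rays(ps,[(0,0)])[0])
for n,i,b in(("top",im,(250,180,370,310)),("side",cv2.imread("pics/side0.png"),(230,170,390,310))):
    c=i[b[1]:b[3],b[0]:b[2]];cv2.imwrite(f"pics/{n}0c.png",cv2.resize(c,None,fx=4 if n=="side" else 4.5,fy=4 if n=="side" else 4.5,interpolation=cv2.INTER_CUBIC))
E
```

```text
green ((483.95416259765625, -380.0479736328125), (172.28472900390625, 133.90211486816406), 8.350680351257324) [ 389.0017 -326.3174  408.4485 -458.7998  578.9066 -433.7786  559.4598
 -301.2962] ((308.7976989746094, 247.7030029296875), (89.2428970336914, 70.38725280761719), 82.303955078125)
yellow ((413.6652526855469, -390.1328125), (34.00822067260742, 74.50630187988281), 8.548866271972656) [ 391.3123 -355.8213  402.3878 -429.4998  436.0182 -424.4443  424.9427
 -350.7659] ((313.78167724609375, 283.86248779296875), (18.569002151489258, 40.57426071166992), 82.40535736083984)
tags (array([ 0.4892, -0.3783,  0.0248]), np.float64(0.0019602892471737698))
can [[ 0.5861 -0.499   0.09  ]]
bolt [[ 0.5384 -0.2524  0.09  ]]
roller [[ 0.4358 -0.5452  0.05  ]]
cam [ 0.3991 -0.3831  1.0126] [0.5675 0.3147 0.7054]
```

View pics/top0c.png

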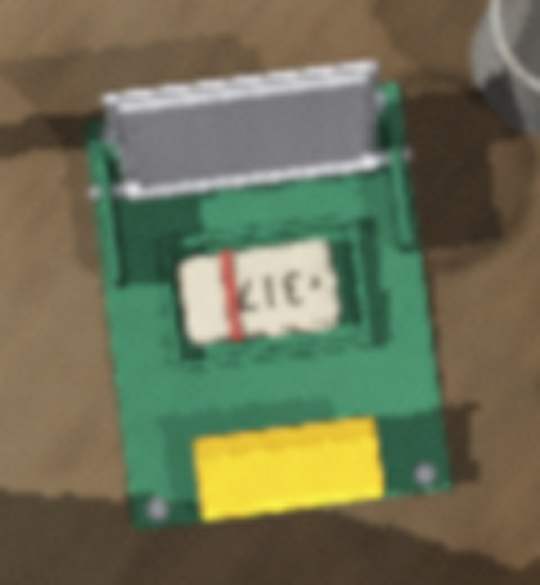

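View pics/side0c.png

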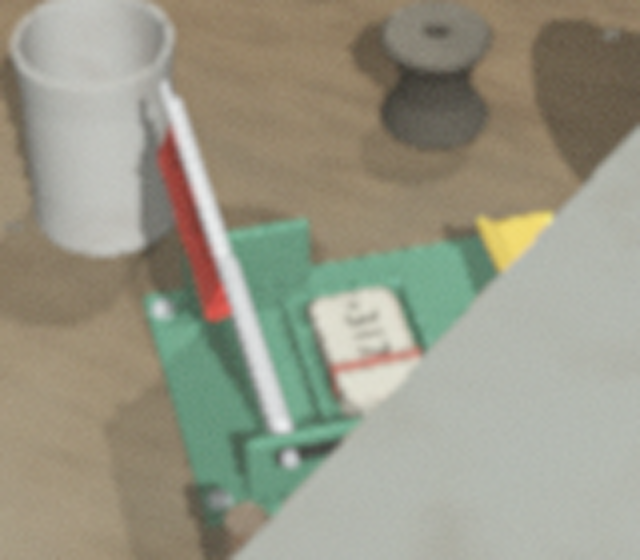

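The crops show the holder yawed about 8.4° with consistent yellow, green and tag estimates. The flap leans back, with its free-edge corners at about (274,202) and (333,194) in the top view. Next I'll get the flap angle and the height of the cabinet I have to cross.

```bash
cat >> h.py <<'E'
O=np.array([.4874,-.3794,0]);th=np.radians(8.45)
ex=np.array([-np.cos(th),-np.sin(th),0]);ey=np.array([np.sin(th),-np.cos(th),0]);ez=np.array([0,0,1.])
def W(x,y,z): return O+(x*ex+y*ey+z*ez)/1000
def Hh(X): X=np.asarray(X)-O; return np.array([X@ex,X@ey,X[2]])*1000
def tool():
    s=r.get_state();from scipy.spatial.transform import Rotation as Ro
    return s,Ro.from_quat(s['eef_rot']).as_matrix()
def to(x,y,z):
    s,R=tool();print("t",round(s['clock'],2),"holder",Hh(s['tool_pos']).round(1),"F",np.round(s['contact_force'],1),"Fh",np.round([s['contact_force']@ex,s['contact_force']@ey],1))
    print("tool shift",(R.T@(W(x,y,z)-s['tool_pos'])).round(4),"yturn deg",np.degrees(np.arctan2(R[1,1],R[0,1])).round(2))
E
python3 - <<'E'
from h import *
np.set_printoptions(precision=4,suppress=True)
p=r.camera_params("top");ps=r.camera_params("side")
for n,a,b in(("box miny",(232,283),(395,205)),("box maxx",(103,181),(290,316)),("box minx",(121,383),(547,260)),("flap near corner",(274.4,201.8),(272.5,193)),
  ("hinge pin near end",(270.8,222.6),(302.5,284.5)),("lip far corner",(251+84,273),(367,225))):
    X,e=tri(p,a,ps,b);print(n,X,"holder mm",Hh(X),"gap",e)
c,d=rays(p,[(304,198)])
# intersect with holder plane y=0
t=-((c-O)@ey)/(d[0]@ey);X=Hh(c+t*d[0]);print(X)
for a in np.arange(1.3,2.2,.1):
    q=[W(-50+105*np.cos(a),s*52,28.5+105*np.sin(a)) for s in(-1,1)]
    print(round(a,1),proj(p,q).round(1).ravel(),proj(ps,q).round(1).ravel())
to(-110,0,250)
E
```

```text
box miny [ 0.4067 -0.2647  0.2126] holder mm [  63.0032 -125.3366  212.5741] gap 0.007496674367764556
box maxx [ 0.5567 -0.0729  0.2365] holder mm [-113.6072 -293.0231  236.4944] gap 0.0019158586499848993
box minx [ 0.2638 -0.1155  0.2409] holder mm [ 182.3846 -293.8679  240.9251] gap 0.0022830306791912164
flap near corner [ 0.5503 -0.3267  0.1949] holder mm [-69.9883 -42.9041 194.9428] gap 0.02411850174109611
hinge pin near end [ 0.5266 -0.3074  0.0265] holder mm [-49.3821 -65.4684  26.5423] gap 0.0011420768597687977
lip far corner [ 0.4191 -0.4247  0.0395] holder mm [74.2606 34.8045 39.5166] gap 0.03130711292512385
[-50.3602  -0.     239.1269]
1.3 [276.2 230.  337.5 222.1] [316.3 227.1 299.8 185.4]
1.4 [275.3 223.8 336.7 215.9] [309.6 227.1 293.6 185.3]
1.5 [274.5 217.6 335.9 209.7] [302.7 227.7 287.2 185.7]
1.6 [273.8 211.5 335.1 203.6] [295.7 228.9 280.7 186.6]
1.7 [273.  205.4 334.3 197.6] [288.8 230.6 274.3 188.1]
1.8 [272.3 199.6 333.4 191.8] [281.9 232.8 268.  190.1]
1.9 [271.7 194.1 332.5 186.3] [275.3 235.4 261.9 192.6]
2.0 [271.2 188.9 331.7 181.2] [268.9 238.6 256.  195.5]
2.1 [270.7 184.1 330.8 176.5] [262.9 242.1 250.5 198.9]
t 0.1 holder [  80.3 -966.7  238. ] F [ 0.4 -0.  -0.4] Fh [-0.4  0.1]
tool shift [-0.694  -0.6993 -0.0108] yturn deg 64.8
```

The flap is at about 1.75 rad. The hinge pin measures z = 26.5 mm and x = -49 mm, which agrees with the text, and the cabinet top is at about 0.24 m. I'll go up and across.

Units first: shifts go in shares of 0.5 m and turns go in shares of 2 rad. So -0.21 m / 0.5 = -0.42, -0.15 m / 0.5 = -0.3, 0.98 rad / 2 = 0.49.

>>> inch_along:
  steps:
    - [[0,0,0,-0.1,0,0,0],[0,0,0,-0.2,0,0,0],[0,0,0,-0.3,0,0,0],[0,-0.06,-0.06,-0.34,0,0,0.07],[0,-0.12,-0.12,-0.34,0,0,0.14],[0,-0.18,-0.18,-0.34,0,0,0.21],[0,-0.24,-0.24,-0.34,0,0,0.28],[0,-0.3,-0.3,-0.34,0,0,0.35],[0,-0.36,-0.36,-0.34,0,0,0.42],[0,-0.42,-0.42,-0.34,0,0,0.49]]

```text
clock: 1.1
tool_pos: [0.3668, 0.2842, 0.4085]
eef_rot: [0.654, 0.757, -0.0, -0.0]
contact_force: [0.3, -0.2, 0.1]
opening: 0.117
finger_force: 0.0
```

```bash
python3 -c "
from h import *
to(-110,0,400)
print(r.get_state()['q'])"
```

```text
t 1.1 holder [  21.8 -674.1  408.5] F [ 0.3 -0.2  0.1] Fh [-0.3  0.3]
tool shift [-0.6738  0.1333  0.0086] yturn deg 8.33
[-0.80738273  0.27607666  0.06665807  1.76123181 -0.02042517  1.10545279
 -0.58875185]
```

In the tool's units: -0.45 m / 0.5 = -0.9, -0.405 m / 0.5 = -0.81, 1.4 rad / 2 = 0.7.

>>> inch_along:
  steps:
    - [[0,-0.09,0.018,0,0,0,0.07],[0,-0.18,0.036,0,0,0,0.14],[0,-0.27,0.054,0,0,0,0.21],[0,-0.36,0.072,0,0,0,0.28],[0,-0.45,0.09,0,0,0,0.35],[0,-0.54,0.108,0,0,0,0.42],[0,-0.63,0.126,0,0,0,0.49],[0,-0.72,0.144,0,0,0,0.56],[0,-0.81,0.162,0,0,0,0.63],[0,-0.9,0.18,0,0,0,0.7]]

```text
clock: 2.1
tool_pos: [0.5235, -0.1467, 0.4084]
eef_rot: [0.987, 0.158, -0.0, -0.0]
contact_force: [0.9, 0.2, 0.1]
opening: 0.003
finger_force: 0.0
```

```bash
python3 -c "
from h import *
to(-110,0,250)
print(r.get_state()['q'])"
```

```text
t 2.1 holder [ -69.9 -224.8  408.4] F [0.9 0.2 0.1] Fh [-0.9 -0.1]
tool shift [0.0017 0.2285 0.1583] yturn deg -71.86
[-0.13931184  0.44546584  0.53556499  1.56757457 -0.23897992  1.19500682
 -0.81255121]
```

In the tool's units: 0.2285 m / 0.5 = 0.457, 0.18 m / 0.5 = 0.36, 0.17 rad / 2 = 0.085.

>>> inch_along:
  steps:
    - [[0,0,0.09,0,0,0,0.04],[0,0.002,0.18,0,0,0,0.085],[0,0.002,0.27,0,0,0,0.085],[0,0.0034,0.36,0,0,0,0.085],[0,0.0034,0.457,0.04,0,0,0.085],[0,0.0034,0.457,0.14,0,0,0.085],[0,0.0034,0.457,0.24,0,0,0.085],[0,0.0034,0.457,0.316,0,0,0.085],[0,0.0034,0.457,0.316,0,0,0.085]]

```text
clock: 3.0
tool_pos: [0.5942, -0.3582, 0.2438]
eef_rot: [0.997, 0.076, -0.005, -0.005]
contact_force: [-0.2, 0.7, 0.3]
opening: 0.002
finger_force: 0.0
```

```bash
python3 -c "
from h import *
to(-110,0,105)
print(r.get_state()['q'])
cv2.imwrite('pics/side1.png',r.snapshot('side')[:,:,::-1])"
```

```text
t 3.0 holder [-108.8   -5.3  243.8] F [-0.2  0.7  0.3] Fh [ 0.1 -0.7]
tool shift [0.0026 0.0067 0.1387] yturn deg -81.32
[ 0.25266414  0.83666735  0.48882999  1.32832586 -0.40511063  1.08912767
 -0.62298223]
```

View pics/side1.png

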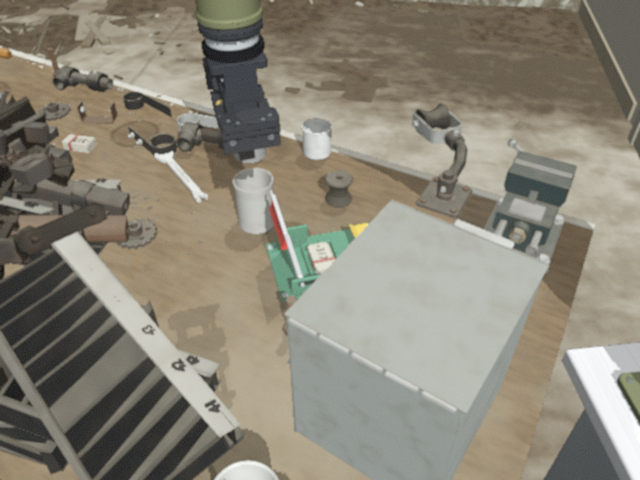

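The side view shows the closed fingers clear behind the flap, with the tip at about (247,160). I'll lower them behind it.

In the tool's units: 0.148 m / 0.5 = 0.296, 0.12 m / 0.5 = 0.24.

>>> inch_along:
  steps:
    - [[0,0,0,0.08,0,0,0],[0,0,0,0.16,0,0,0],[0,0,0,0.24,0,0,0],[0,0,0,0.296,0,0,0],[0,0,0,0.296,0,0,0],[0,0,0,0.296,0,0,0]]

```text
clock: 3.65
tool_pos: [0.5989, -0.3627, 0.1054]
eef_rot: [0.997, 0.076, 0.002, 0.001]
contact_force: [-0.0, -0.6, 1.1]
opening: 0.004
finger_force: 0.0
```

```bash
python3 -c "
from h import *
to(-72,0,92);print(tool()[1].round(3))"
```

```text
t 3.65 holder [-1.128e+02 -1.000e-01  1.054e+02] F [-0.  -0.6  1.1] Fh [0.1 0.6]
tool shift [-0.0408 -0.0001  0.0133] yturn deg -81.28
[[ 0.988  0.152  0.003]
 [ 0.152 -0.988 -0.002]
 [ 0.003  0.003 -1.   ]]
```

In the tool's units: -0.06 m / 0.5 = -0.12, -0.05 m / 0.5 = -0.1.

>>> inch_along:
  steps:
    - [[0,0,0,0.024,0,0,0],[0,-0.02,0,0.024,0,0,0],[0,-0.04,0,0.024,0,0,0],[0,-0.06,0,0.024,0,0,0],[0,-0.08,0,0.024,0,0,0],[0,-0.1,0,0.026,0,0,0],[0,-0.12,0,0.028,0,0,0],[0,-0.12,0,0.028,0,0,0]]

```text
clock: 4.45
tool_pos: [0.5356, -0.3711, 0.0886]
eef_rot: [0.997, 0.075, -0.001, -0.0]
contact_force: [0.2, -0.4, -0.1]
opening: 0.007
finger_force: 0.0
```

```bash
python3 -c "
from h import *
to(-25,0,80)
cv2.imwrite('pics/side2.png',cv2.resize(r.snapshot('side')[100:310,180:400,::-1],None,fx=2.7,fy=2.7))"
```

```text
t 4.45 holder [-48.9  -1.1  88.6] F [ 0.2 -0.4 -0.1] Fh [-0.1  0.4]
tool shift [-0.0239  0.0011  0.0086] yturn deg -81.43
```

View pics/side2.png

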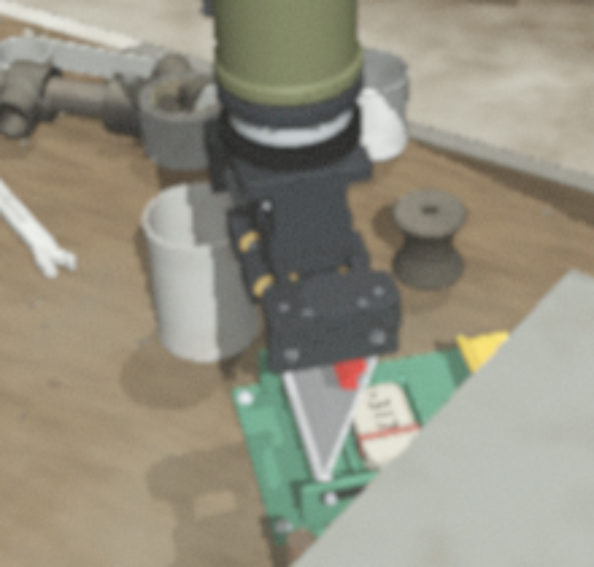

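The flap has tipped over and now leans towards the lip, with grey outer face and red ridge visible below the gripper. The force is still near zero, so I'll keep following it down.

In the tool's units: -0.05 m / 0.5 = -0.1, -0.049 m / 0.5 = -0.098.

>>> inch_along:
  steps:
    - [[0,-0.016,0.002,0.006,0,0,0],[0,-0.032,0.002,0.012,0,0,0],[0,-0.048,0.002,0.018,0,0,0],[0,-0.06,0.002,0.026,0,0,0],[0,-0.072,0.002,0.034,0,0,0],[0,-0.08,0.002,0.042,0,0,0],[0,-0.088,0.002,0.05,0,0,0],[0,-0.094,0.002,0.06,0,0,0],[0,-0.098,0.002,0.068,0,0,0],[0,-0.1,0.002,0.076,0,0,0]]

```text
clock: 5.5
tool_pos: [0.4882, -0.3792, 0.0504]
eef_rot: [0.997, 0.076, -0.0, -0.0]
contact_force: [0.2, 0.6, 2.4]
opening: 0.006
finger_force: 1.4
```

```bash
python3 -c "
from h import *
to(5,0,31)
p=r.camera_params('side');im=r.snapshot('side')
cv2.imwrite('pics/side3.png',cv2.resize(im[100:310,180:400,::-1],None,fx=2.7,fy=2.7))"
```

```text
t 5.5 holder [-0.8 -0.1 50.4] F [0.2 0.6 2.4] Fh [-0.2 -0.5]
tool shift [-0.0058  0.0001  0.0194] yturn deg -81.31
```

View pics/side3.png

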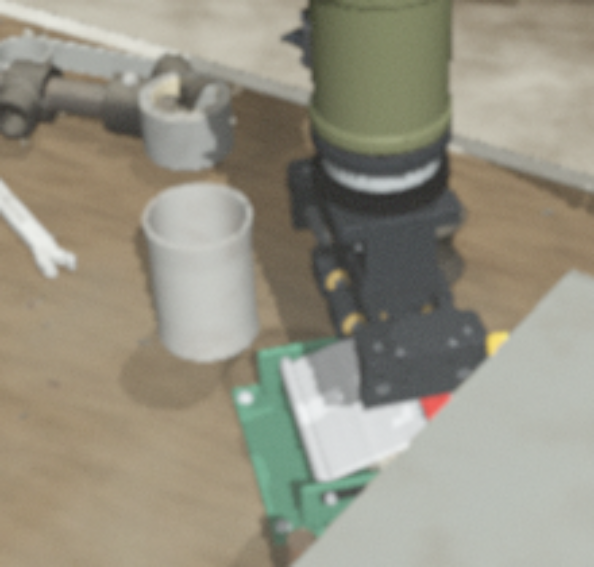

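The flap is down to about 0.3 rad, with the finger on the hinge side of the ridge and nothing else touched. Now I'll press it flat.

In the tool's units: 0.02 m / 0.5 = 0.04, 0.019 m / 0.5 = 0.038.

>>> inch_along:
  steps:
    - [[0,-0.002,0,0.008,0,0,0],[0,-0.004,0,0.016,0,0,0],[0,-0.006,0,0.024,0,0,0],[0,-0.006,0,0.032,0,0,0],[0,-0.006,0,0.038,0,0,0],[0,-0.006,0,0.04,0,0,0],[0,-0.006,0,0.04,0,0,0]]

```text
clock: 6.25
tool_pos: [0.4846, -0.3798, 0.0312]
eef_rot: [0.997, 0.075, -0.001, -0.0]
contact_force: [-2.7, 1.1, 9.5]
opening: 0.001
finger_force: 4.3
```

```bash
python3 -c "
from h import *
to(29,0,31)"
```

```text
t 6.25 holder [ 2.9 -0.  31.2] F [-2.7  1.1  9.5] Fh [ 2.5 -1.5]
tool shift [-0.0261 -0.0001  0.0002] yturn deg -81.35
```

In the tool's units: -0.017 m / 0.5 = -0.034, -0.015 m / 0.5 = -0.03.

>>> inch_along:
  steps:
    - [[0,-0.006,0,0,0,0,0],[0,-0.012,0,0,0,0,0],[0,-0.018,0,0,0,0,0],[0,-0.024,0,0,0,0,0],[0,-0.03,0,0,0,0,0],[0,-0.034,0,0,0,0,0],[0,-0.034,0,0,0,0,0]]

```text
clock: 6.95
tool_pos: [0.471, -0.3823, 0.0312]
eef_rot: [0.997, 0.076, 0.002, 0.001]
contact_force: [4.4, 1.1, 5.5]
opening: 0.004
finger_force: 3.7
```

```bash
python3 -c "
from h import *
to(35,0,31)"
```

```text
t 6.95 holder [16.7  0.5 31.2] F [4.4 1.1 5.5] Fh [-4.5 -0.5]
tool shift [-0.0183 -0.0006  0.0002] yturn deg -81.26
```

In the tool's units: -0.017 m / 0.5 = -0.034, -0.015 m / 0.5 = -0.03.

>>> inch_along:
  steps:
    - [[0,-0.006,0,0.001,0,0,0],[0,-0.012,0,0.002,0,0,0],[0,-0.018,0,0.002,0,0,0],[0,-0.024,0,0.002,0,0,0],[0,-0.03,0,0.002,0,0,0],[0,-0.034,0,0.002,0,0,0],[0,-0.034,0,0.002,0,0,0]]

```text
clock: 7.65
tool_pos: [0.4546, -0.3848, 0.0309]
eef_rot: [0.997, 0.076, 0.002, 0.001]
contact_force: [4.2, 2.8, 11.3]
opening: 0.006
finger_force: 6.1
```

```bash
python3 -c "
from h import *
to(35,0,31)
im=r.snapshot('top');cv2.imwrite('pics/top4.png',cv2.resize(im[180:310,250:370,::-1],None,fx=4.5,fy=4.5,interpolation=cv2.INTER_CUBIC))"
```

```text
t 7.65 holder [33.2  0.5 30.9] F [ 4.2  2.8 11.3] Fh [-4.6 -2.1]
tool shift [-0.0018 -0.0006 -0.0001] yturn deg -81.25
```

View pics/top4.png

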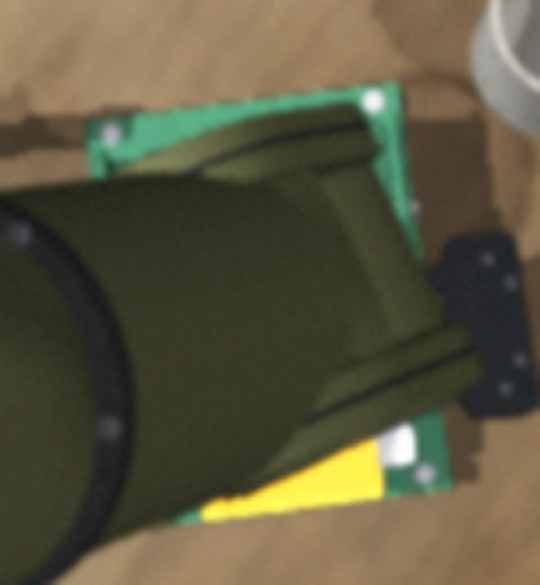

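The hinge pin has moved from (405,155) to (413,208) in the crop, a slide of about 22 mm, and the flap corner shows beside the lip at (400,445). I'll push on gently until it stops.

In the tool's units: -0.006 m / 0.5 = -0.012, -0.005 m / 0.5 = -0.01.

>>> inch_along:
  steps:
    - [[0,-0.004,0,0,0,0,0],[0,-0.008,0,0,0,0,0],[0,-0.01,0,0,0,0,0],[0,-0.012,0,0,0,0,0],[0,-0.012,0,0,0,0,0]]

```text
clock: 8.2
tool_pos: [0.4542, -0.3849, 0.031]
eef_rot: [0.997, 0.078, 0.006, 0.001]
contact_force: [12.9, 3.3, 6.4]
opening: 0.004
finger_force: 7.5
```

```bash
python3 -c "
from h import *
to(35,0,31)"
```

```text
t 8.2 holder [33.7  0.6 31. ] F [12.9  3.3  6.4] Fh [-13.3  -1.4]
tool shift [-0.0013 -0.0006  0.    ] yturn deg -81.08
```

It's against the home stop: 13 N with no further travel. I'll release the forward load, then lift away.

In the tool's units: -0.21 m / 0.5 = -0.42, -0.16 m / 0.5 = -0.32.

>>> inch_along:
  steps:
    - [[0,0.006,0,0,0,0,0],[0,0.012,0,0,0,0,0],[0,0.013,0,-0.006,0,0,0],[0,0.014,0,-0.012,0,0,0],[0,0.018,0,-0.024,0,0,0],[0,0.02,0,-0.06,0,0,0],[0,0.02,0,-0.14,0,0,0],[0,0.02,0,-0.22,0,0,0],[0,0.02,0,-0.32,0,0,0],[0,0.02,0,-0.42,0,0,0]]

```text
clock: 9.2
tool_pos: [0.4537, -0.3838, 0.2407]
eef_rot: [0.997, 0.075, -0.002, -0.001]
contact_force: [1.1, -0.6, 0.3]
opening: 0.004
finger_force: 0.0
```

```bash
python3 -c "
from h import *
to(-150,0,260)"
```

```text
t 9.2 holder [ 33.9  -0.6 240.7] F [ 1.1 -0.6  0.3] Fh [-1.   0.7]
tool shift [ 0.1839  0.001  -0.02  ] yturn deg -81.41
```

Now I'll move aside, away from the top camera's line of sight, and check.

In the tool's units: -0.22 m / 0.5 = -0.44, -0.17 m / 0.5 = -0.34.

>>> inch_along:
  steps:
    - [[0,0,0,-0.1,0,0,0],[0,0,0,-0.2,0,0,0],[0,0.08,0,-0.26,0,0,0],[0,0.16,0,-0.26,0,0,0],[0,0.24,-0.06,-0.26,0,0,0],[0,0.3,-0.14,-0.26,0,0,0],[0,0.34,-0.24,-0.26,0,0,0],[0,0.34,-0.34,-0.26,0,0,0],[0,0.34,-0.44,-0.26,0,0,0],[0,0.34,-0.44,-0.26,0,0,0]]

```text
clock: 10.2
tool_pos: [0.5899, -0.1326, 0.3682]
eef_rot: [0.997, 0.081, -0.002, -0.003]
contact_force: [0.3, 1.3, -0.6]
opening: 0.001
finger_force: 0.0
```

```bash
python3 -c "
from h import *
im=r.snapshot('top');s=r.snapshot('side')
a=cv2.resize(im[180:310,250:370],(480,520),interpolation=cv2.INTER_CUBIC);b=s[160:320,225:315]
cv2.imwrite('pics/end.png',np.hstack([a,cv2.resize(b,(292,520),interpolation=cv2.INTER_CUBIC)])[:,:,::-1])
cv2.imwrite('pics/topend.png',im[:,:,::-1])
i0=cv2.imread('pics/top0.png')
for n,(x0,y0,x1,y1) in dict(can=(355,160,400,212),bolt=(226,202,246,220),roller=(382,258,416,290)).items():
    print(n,np.abs(i0[y0:y1,x0:x1].astype(int)-im[y0:y1,x0:x1,::-1]).mean().round(1))"
```

```text
can 8.0
bolt 1.1
roller 1.1
```

View pics/end.png

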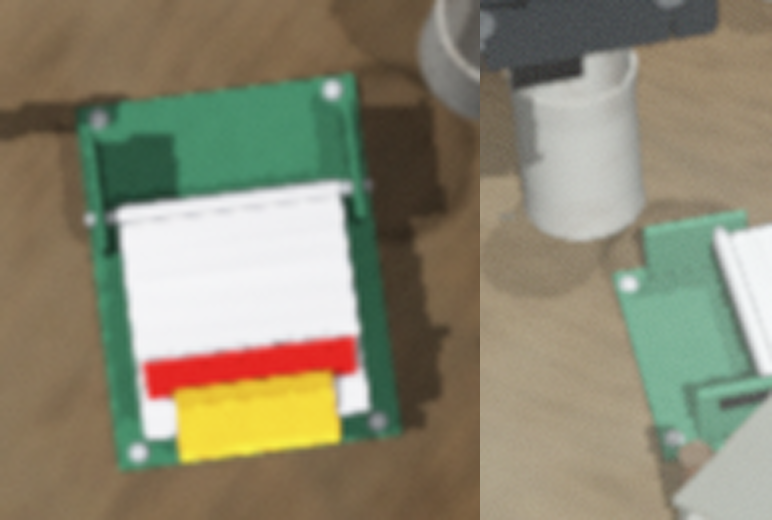

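The flap lies flat with its edge under the yellow lip; the pin ends are at about (88,218) and (367,186) in the crop. I'll measure the slide and check that the can hasn't moved.

```bash
python3 -c "
from h import *
p=r.camera_params('top');f=np.array([250,180])
for a in ((88,218),(367,186)): print('pin',Hh(onz(p,[f+np.array(a)/4],.0285)[0]).round(1))
for a in ((148,440),(365,410)): print('edge',Hh(onz(p,[f+np.array(a)/4],.031)[0]).round(1))
g=[cv2.cvtColor(cv2.imread('pics/'+n),cv2.COLOR_BGR2GRAY)[150:220,345:410].astype(np.float32) for n in('top0.png','topend.png')]
print('can shift px',cv2.phaseCorrelate(*[cv2.Laplacian(cv2.GaussianBlur(x,(0,0),1.5),5) for x in g]))
i=[cv2.imread('pics/'+n)[150:220,345:410] for n in('top0.png','topend.png')]
cv2.imwrite('pics/can.png',cv2.resize(np.hstack(i),None,fx=5,fy=5))"
```

```text
pin [-27.1 -65.7  28.5]
pin [-25.2  65.9  28.5]
edge [ 79.2 -50.8  31. ]
edge [78.6 50.6 31. ]
can shift px ((-0.16850333229260883, -0.16254943525900956), 0.8366747163696053)
```

View pics/can.png

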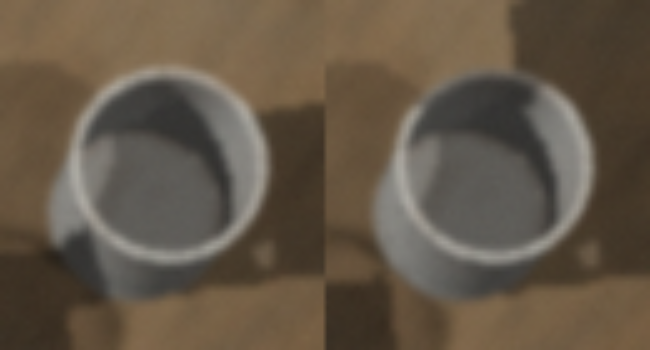

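The can hasn't moved; only the arm's shadow changed. The pin is at x of about -26 mm and the edge at about 79 mm, so the slide is about 24 mm, fully home. I'll hand it in.

```bash
python3 -c "
from plant import r
print(r.finish_job())"
```

```text
the job is handed in; nothing more can be done
None
```

The tag holder is closed and handed in: the flap lies flat, measured about 24 mm along its slide (fully home beneath the yellow lip), and the tin can, bolt and guide roller show no movement in the before-and-after pictures.

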